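Clamp a hexagonal clay lamp in the painting jig

ROBOT

A 7-joint arm with a two-finger parallel gripper is mounted at the origin on the work surface. World frame = base frame: x ahead of the robot, y to its left, z up, the work surface at z = 0. Lengths are in m, angles in degrees, forces in N, time in s.
With the tool pointing down it reaches from about 0.425 to 0.875 m from the base axis. Payload 4.7 kg.
Tool frame: the origin (TCP) lies midway between the tips of the shut fingers; the grasp point (between the pads) lies env.grip_point_offset behind it (env.grip_point_offset is the distance from the TCP to the grasp point, in m); x points along the fingers, y is the direction in which the jaws open and shut, and the axes are right-handed (so a half turn about x gives the same grasp; the last joint's range is limited). The gripper opens to 87 mm and grips with 3 to 60 N. Pads are 19 mm wide; open, the fingers measure 117 mm over their backs; the gripper's body (75 mm by 190 mm) begins 51 mm behind the grasp point.
Start: joints at [75.579, 18.392, -4.016, 83.108, 1.295, 78.541, -3.26], TCP at [0.171, -0.627, 0.223] pointing down, gripper open.
Joint ranges: [-163.93, 163.93], [-17.29, 119.83], [-79.2, 71.16], [3.27, 140.29], [-89.18, 269.18], [5.43, 117.66], [-154.24, 154.24]. Speed limits (degrees/s): [147.25, 147.25, 180, 180, 180, 180, 180].

INTERFACE

Orientations are given as [roll, pitch, yaw] about the fixed x, y, z axes, in that order (R = Rz(yaw) Ry(pitch) Rx(roll)).
In Python, from cell import readout, read_camera, camera_params, sign_off, spot_in, pinpoint, env gives the robot as it stands.
- The arm moves only by the shell command python3 -m pendant 'ROWS' [OPENING] [FORCE]. ROWS is a JSON object of lists of equal length, an entry for each row: "xyz": the shift along the world's x, y, z in m, a list of three; "turn": the turn about the world's z in rad. A call has 1 to 10 rows; each row shifts and turns the pose as measured when the row begins; what a row does not reach is not made up. A row lasts 1/8 s, in which the tool goes at most 62.5 mm and 10.7 degrees, less where a joint would pass 70% of its speed; a pose out of reach is approached as far as the arm can. A call is refused whole if a number of a shift passes 0.0625 or a number of a turn 0.188, either way. A call with a gripper value outside its range is refused whole. OPENING is the opening, from 0 (shut) to 1 (fully open), set as the call begins (- or left out, the last holds). The fingers move at their own pace and stop on an object; FORCE is the grip in N (left out, the last holds). Time passes only in rows, so rows that do not move let the fingers close. It gives the time, the measured TCP pose, the force and the opening at its end, in the units of the state.
- readout.get_obs(): the state, without advancing time (a new reading comes with each control period).
- read_camera(name): name is "scene" or "top" or "wrist"; returns the picture (480x640x3 uint8, red, green, blue); there is no depth.
- camera_params(name): a dict with "fx", "fy", "cx", "cy" (pixels), "rvec" (rotation vector, rad) and "tvec" (3), from world to camera coordinates, as OpenCV has them; the wrist camera has in their place "hand_eye" (4x4, takes a point from camera to tool coordinates, whose origin is the TCP and whose axes are the tool frame's). Camera axes: x right, y down, z forward; pixel columns grow to the right and rows downward; lengths in m; the calibration is good to about 2 mm. A picture is of the moment at which its call begins: read the wrist's pose just before it. camera_params takes no time and is no camera call.
- sign_off(): hands the job in, once; it reports no verdict.
Trained networks look in the newest picture that a camera, given by its name, has taken for a name from the list of things; names that differ only in an ending like _2 or _b are one class to them, and where a whole thing is asked for, a point or a joint stands for the part that bears it (a point fixed in the world has none). Each returns a list of dicts, best first, with "score" (0 to 1); they miss things now and then, are a little off and sometimes report something else, mostly with a low value. They report only what shows in the picture. A call takes as long as a camera call.
- spot_in(camera, name): "at" ([x, y, z] in m, in the coordinates of the camera as it stood for that picture, good to about 4 mm: the middle of the surface that is visible of it).
- pinpoint(camera, name): "at" ([x, y, z] in m, in the coordinates of the camera as it stood for that picture, good to about 4 mm: a listed point, or the origin of a listed thing).
The state is a dict: "time_s": time; "qpos": joint angles; "joint_velocities": joint speeds; "effort": joint torques, N m; "tool_pos": TCP position; "tool_rot": TCP orientation; "force": force on the tool from outside, world axes, zero at the start; "wrist_torque": the same for the moment, N m; "grip_width": finger opening in m.
Only numpy, scipy, OpenCV 4.12 (cv2) and the standard library are available. Lean on these libraries where they do the work, as an engineer would, in place of code of your own. Each camera call takes 0.05 s, during which the arm holds its last target.

TASK

Get the hexagonal clay lamp ready for painting: stand it upright on the jig's base, midway along the open jaws, turned so that two of its flats face the jaws squarely, set it down gently and let go. Then swing the jig's cam lever all the way round to its stop so that the sliding jaw clamps the lamp, and let go of the lever with the lamp still standing square. Leave the other lamps and the paint jar where they are.

Things in the scene. Friction and masses are not known exactly. Their poses are not given: they have to be found in the camera images.
- hex_center (a point): Centre (half-way up) of the hexagonal lamp: a loose, open-topped terracotta cup, 50 mm across flats (57.7 mm across corners), 75 mm tall, walls 6 mm, about 0.22 kg, upright on the table at the start. z axis up; y axis square to one pair of flats, the other pairs lie 60 degrees to either side; any pair may face the jaws.
- jig: Wooden jig fixed to the table. Origin: on the table, below the middle of the open gap. Base board 120 (x) by 200 mm (y, -130 to +70 mm), top face 15 mm up. y = clamping direction: fixed jaw's face at y +28.5 mm, open sliding jaw's at -28.5 mm (gap 57 mm with the lever at 0). Jaws 44 mm long in x, 22 mm thick, tops 42 mm above the table. The lever's upright pivot: x 0, y -92 mm.
- sliding_jaw: The sliding jaw, on the lever's side of the gap: a block with a sprung face plate. Origin: at table height, 11 mm behind its clamping face. The lever drives it along the jig's +y, 5.73 mm per rad of swing (9 mm in all; 7 mm close it on the lamp, the last 2 mm press the face plate back on its springs, about 6 N per mm).
- cam_lever (a joint): Angle of the cam lever about its upright pivot, rad: 0 = open, grows clockwise seen from above, stop at 1.571 (clamped). At angle q the arm points from the pivot at -45 degrees minus q in the jig's frame (from its x axis towards y): at 0 towards (+x, -y), at the stop (-x, -y). It stays where it is left; a push of about 5 N at the knob moves it.
- lever_knob (a point): Point on the axis of the lever's upright steel knob, 60 mm above the table: a round post 20 mm in diameter on the lever's end, 75 mm from the pivot, from 34 to 80 mm above the table. The wooden arm below it is 18 to 24 mm wide, 20 to 34 mm above the table. It can be pinched from above or pushed.
- square_center (a point): Centre of a square terracotta cup, 50 by 50 by 70 mm tall, loose bystander: leave it.
- round_center (a point): Centre of a round terracotta cup, 54 mm in diameter, 72 mm tall, loose bystander: leave it.
- jar_center (a point): Centre of a closed grey paint jar with a white cap, 68 mm in diameter, 85 mm tall, loose bystander: leave it.

How it is judged:
By the outcome, as a careful person would: the job done as asked, in the order asked, and still so for the second after the job is handed in, with the robot touching nothing.
It also fails if it takes over 50 s, if anything falls off the work surface, if the arm or the gripper's body presses on something with over 40 N, if the wrist force passes 120 N, or if a joint passes its speed limit or range.

## Working session

There is one attempt and no reset: what is moved stays moved. The work goes in short steps, Python scripts to look and compute and a shell command to move; the robot and the scene stay as the last step left them, time stands still between calls to the robot, and variables do not carry over. Pictures are saved under pics/ and viewed, and the job is handed in when it is done.

```bash
ls; mkdir -p pics; cat > h.py <<'E'
import numpy as np, cv2
from scipy.spatial.transform import Rotation as R
from cell import readout, read_camera, camera_params, sign_off, spot_in, pinpoint, env
def snap(cam,fn):
    im=read_camera(cam); cv2.imwrite('pics/'+fn,im[:,:,::-1]); return im
def toolT(o):
    T=np.eye(4);T[:3,:3]=R.from_euler('xyz',o['tool_rot'],degrees=True).as_matrix();T[:3,3]=o['tool_pos'];return T
def c2w(cam,p,o=None):
    c=camera_params(cam)
    if cam=='wrist': return (toolT(o)@np.array(c['hand_eye'])@np.r_[p,1])[:3]
    return R.from_rotvec(np.ravel(c['rvec'])).as_matrix().T@(np.array(p)-np.ravel(c['tvec']))
def w2p(cam,P,o=None):
    c=camera_params(cam)
    if cam=='wrist':
        M=np.linalg.inv(toolT(o)@np.array(c['hand_eye']));p=(M@np.r_[P,1])[:3]
    else: p=R.from_rotvec(np.ravel(c['rvec'])).as_matrix()@np.array(P)+np.ravel(c['tvec'])
    return np.array([c['fx']*p[0]/p[2]+c['cx'],c['fy']*p[1]/p[2]+c['cy']])
def ray(cam,uv,z,o=None):
    c=camera_params(cam);d=np.array([(uv[0]-c['cx'])/c['fx'],(uv[1]-c['cy'])/c['fy'],1])
    a=c2w(cam,[0,0,0],o);b=c2w(cam,d,o);return a+(b-a)*(z-a[2])/(b[2]-a[2])
E
python3 - <<'E'
from h import *
np.set_printoptions(precision=4,suppress=True)
o=readout.get_obs();print(o['time_s'],o['tool_pos'],o['tool_rot'],o['grip_width'],env.grip_point_offset)
for cam in ['top','scene']:
    snap(cam,cam+'0.png')
    for n in ['hex_center','jig','sliding_jaw','lever_knob','square_center','round_center','jar_center']:
        try:
            for r in pinpoint(cam,n)[:2]: print(cam,n,round(r['score'],2),c2w(cam,r['at']))
        except Exception as e: print(n,e)
print(readout.get_obs()['time_s'])
E
```

```text
pics
0.0 [ 0.1705 -0.6266  0.2215] [-87.4812  89.8884 107.7476] 0.0875038740646278 0.0187
top hex_center 0.81 [0.6106 0.1991 0.0354]
top hex_center 0.38 [ 0.5283 -0.1233  0.0011]
top jig 0.61 [ 0.5222 -0.0909 -0.0003]
top sliding_jaw 0.52 [ 0.5266 -0.1262  0.0017]
top lever_knob 0.95 [ 0.603  -0.2234  0.0566]
top square_center 0.61 [0.4623 0.2002 0.0342]
top round_center 0.66 [0.5286 0.3567 0.0356]
top jar_center 0.95 [0.746  0.0279 0.04  ]
scene hex_center 0.72 [ 0.5259 -0.1268 -0.0019]
scene hex_center 0.38 [ 0.6049 -0.2253  0.0596]
scene jig 0.72 [ 0.5216 -0.0902 -0.0011]
scene jig 0.63 [0.7477 0.0277 0.0398]
scene sliding_jaw 0.62 [ 0.527  -0.1275  0.0002]
scene lever_knob 0.89 [ 0.6041 -0.2279  0.0608]
scene square_center 0.96 [0.4647 0.1934 0.0371]
scene square_center 0.59 [0.6106 0.1974 0.0375]
scene jar_center 0.64 [0.7463 0.0265 0.039 ]
0.8
```

View pics/top0.png

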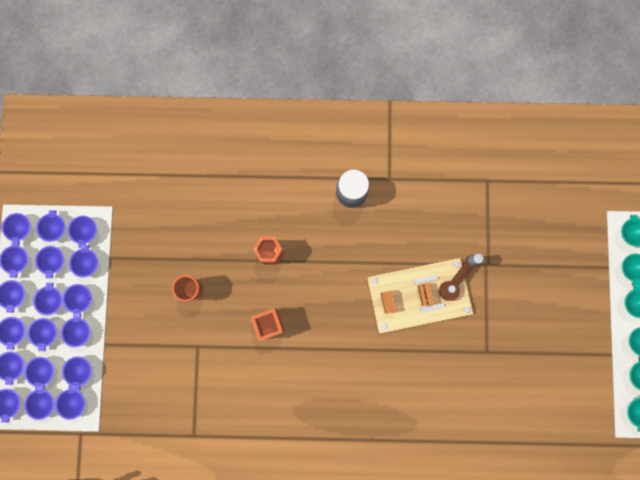

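View pics/scene0.png

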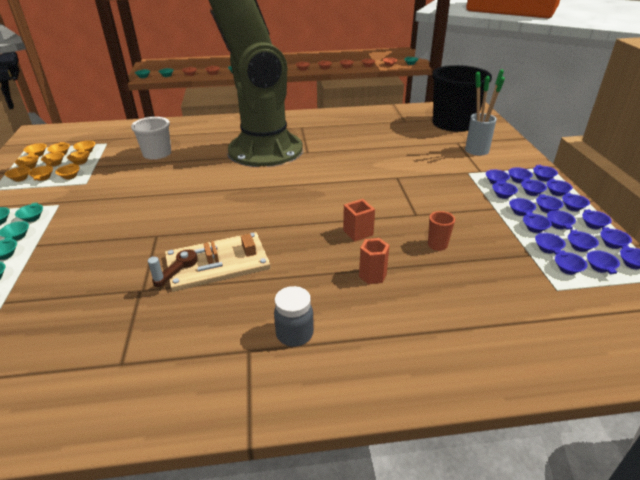

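```bash
python3 - <<'E'
from h import *
np.set_printoptions(precision=4,suppress=True)
o=readout.get_obs();T=toolT(o);print(T);c=camera_params('wrist');print(c)
im=cv2.imread('pics/top0.png')
a=cv2.resize(im[240:345,355:495],None,fx=5,fy=5,interpolation=cv2.INTER_CUBIC);cv2.imwrite('pics/tz.png',a)
a=cv2.resize(im[220:350,160:300],None,fx=4.5,fy=4.5,interpolation=cv2.INTER_CUBIC);cv2.imwrite('pics/tz2.png',a)
snap('wrist','w0.png')
E
```

```text
[[-0.      0.2626 -0.9649  0.1707]
 [-0.0001 -0.9649 -0.2626 -0.6272]
 [-1.      0.0001  0.      0.2226]
 [ 0.      0.      0.      1.    ]]
{'fx': 350.21699936448175, 'fy': 350.21699936448175, 'cx': 319.66574677831494, 'cy': 232.42686123138708, 'hand_eye': array([[-0.0002, -0.2545,  0.9671, -0.1621],
       [ 1.    , -0.0006, -0.    ,  0.0003],
       [ 0.0006,  0.9671,  0.2545, -0.0696],
       [ 0.    ,  0.    ,  0.    ,  1.    ]])}
```

View pics/tz.png

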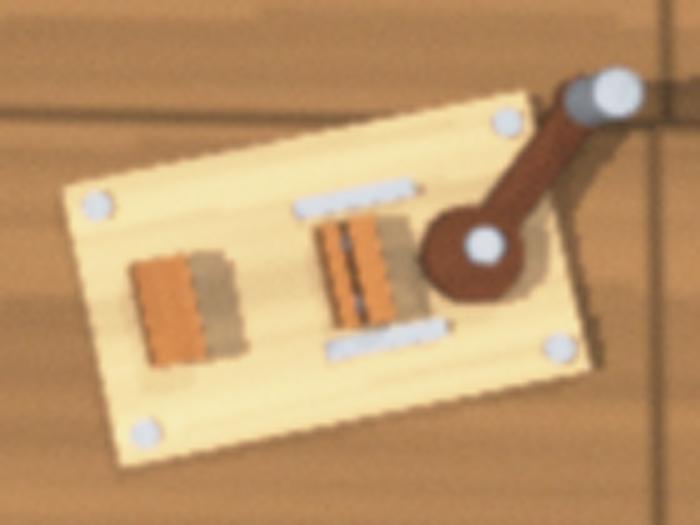

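View pics/tz2.png

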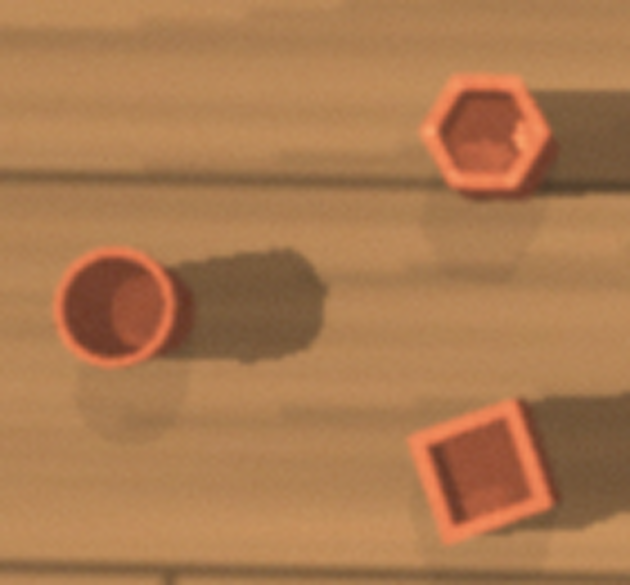

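View pics/w0.png

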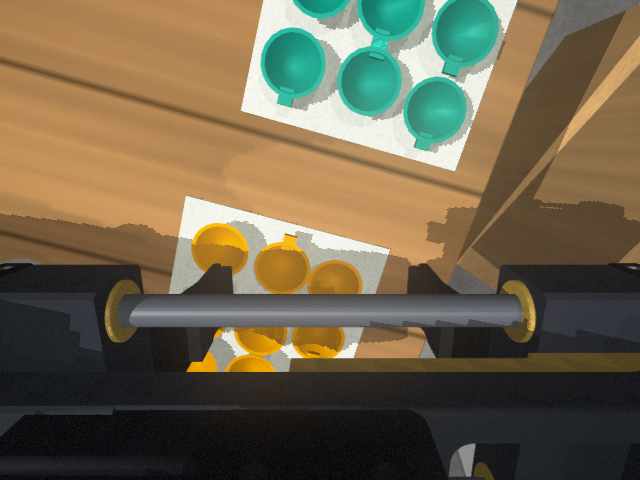

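```bash
python3 -m pendant '{"xyz":[[0.034,0.044,0],[0.034,0.044,0],[0.034,0.044,0],[0.034,0.044,0],[0.034,0.044,0],[0.034,0.044,0],[0.034,0.044,0],[0.034,0.044,0],[0.034,0.044,0],[0.034,0.044,0]],"turn":[0.113,0.113,0.113,0.113,0.113,0.113,0.113,0.113,0.113,0.113]}' 1
```

```text
time_s: 2.1
tool_pos: [0.5148, -0.1772, 0.2243]
tool_rot: [52.2, 89.5, -46.4]
force: [1.1, -0.2, 0.1]
grip_width: 0.0871
```

```bash
python3 -m pendant '{"xyz":[[0,0,0]],"turn":[0]}'; python3 - <<'E'
from h import *
np.set_printoptions(precision=4,suppress=True)
o=readout.get_obs();print(toolT(o));snap('wrist','w1.png')
for n in ['jig','sliding_jaw','lever_knob']:
    for r in pinpoint('wrist',n)[:2]: print(n,round(r['score'],2),c2w('wrist',r['at'],o))
E
```

```text
time_s: 2.22
tool_pos: [0.5174, -0.1715, 0.2247]
tool_rot: [69.7, 89.4, -28.3]
force: [-0.9, 0.1, -0.6]
grip_width: 0.0872
[[ 0.0085  0.9902 -0.1393  0.5174]
 [-0.0046 -0.1393 -0.9902 -0.1715]
 [-1.      0.0091  0.0034  0.2247]
 [ 0.      0.      0.      1.    ]]
jig 0.72 [ 0.5256 -0.0903  0.0036]
sliding_jaw 0.6 [ 0.5998 -0.2248  0.0605]
sliding_jaw 0.57 [ 0.5274 -0.1295  0.0008]
lever_knob 0.84 [ 0.6009 -0.2247  0.0624]
```

View pics/w1.png

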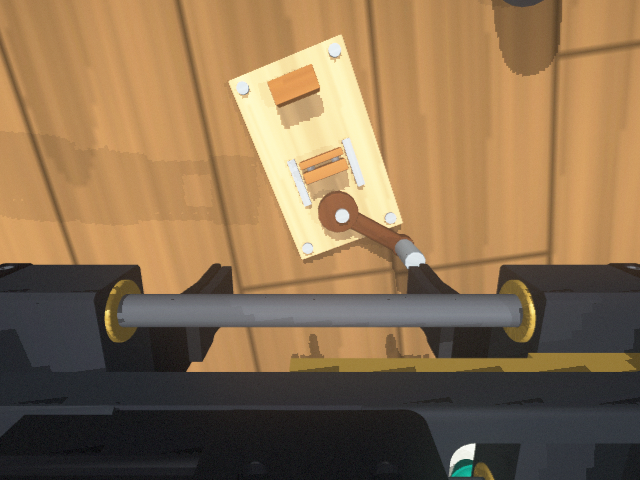

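```bash
cat > jigfit.py <<'E'
from h import *
from scipy.optimize import least_squares
np.set_printoptions(precision=4,suppress=True)
def fit(cam,im,approx,o=None):
    hsv=cv2.cvtColor(im,cv2.COLOR_RGB2HSV)
    g=cv2.cvtColor(im,cv2.COLOR_RGB2GRAY)
    m=((hsv[...,1]<150)&(hsv[...,2]>200)).astype(np.uint8)
    # subpixel edges: along each side sample perpendicular gradient on blue-channel
    ch=cv2.GaussianBlur(im[...,2].astype(np.float32),(0,0),0.8)
    ap=np.array(approx,float); lines=[]
    for i in range(4):
        a,b=ap[i],ap[(i+1)%4]; d=(b-a)/np.linalg.norm(b-a); n=np.array([-d[1],d[0]]); P=[]
        L=np.linalg.norm(b-a)
        for s in np.linspace(.12*L,.88*L,40):
            t=np.arange(-5,5.01,.25); pts=(a+d*s)+np.outer(t,n)
            v=cv2.remap(ch,pts[:,0:1].astype(np.float32),pts[:,1:2].astype(np.float32),cv2.INTER_LINEAR).ravel()
            gr=np.abs(np.gradient(v)); k=gr.argmax()
            if gr[k]>3 : P.append(pts[k])
        P=np.array(P,np.float32)
        vx,vy,x,y=cv2.fitLine(P,cv2.DIST_HUBER,0,.01,.01).ravel(); lines.append((np.array([x,y]),np.array([vx,vy])))
    C=[]
    for i in range(4):
        (p,d),(q,e)=lines[i-1],lines[i]
        s=np.linalg.solve(np.c_[d,-e],q-p); C.append(p+d*s[0])
    return np.array(C)
J=np.array([[-60,70],[60,70],[60,-130],[-60,-130]])/1000
def pose(W):
    f=lambda p:(np.c_[np.cos(p[2])*J[:,0]-np.sin(p[2])*J[:,1]+p[0],np.sin(p[2])*J[:,0]+np.cos(p[2])*J[:,1]+p[1]]-W).ravel()
    r=least_squares(f,[.52,-.09,.2]);return r.x,r.fun
E
python3 - <<'E'
from jigfit import *
o=readout.get_obs()
im=cv2.imread('pics/w1.png')[:,:,::-1].copy()
C=fit('wrist',im,[(229,82),(341,35),(402,222),(304,260)],o);print(C)
W=np.array([ray('wrist',c,.015,o)[:2] for c in C]);x,f=pose(W);print(x,np.degrees(x[2]),f*1000)
im=cv2.imread('pics/top0.png')[:,:,::-1].copy()
t=[(66,187),(527,92),(590,370),(122,466)]
t=[(355+a/5,240+b/5) for a,b in t]
ap=[t[1-1],t[1],t[2],t[3]]
C=fit('top',im,ap);print(C)
# left-top in image: +y,+x  -> jig (60,70)
W=np.array([ray('top',c,.015)[:2] for c in C]); W=W[[3,0,1,2]]
x,f=pose(W);print(x,np.degrees(x[2]),f*1000)
E
```

```text
[[227.3175  80.6528]
 [341.01    33.5441]
 [402.5485 222.1099]
 [301.672  259.4519]]
[ 0.5176 -0.0978  0.2102] 12.045227939116117 [-1.0236  0.6586  0.4831  1.4045  1.0894 -1.236  -0.5489 -0.8271]
[[366.7809 276.6771]
 [459.3837 257.5955]
 [472.6662 313.2191]
 [378.6696 333.0132]]
[ 0.5192 -0.0871  0.2234] 12.802138537642865 [-0.3775 -0.0879  0.302   0.6607  0.7588 -0.3284 -0.6834 -0.2443]
```

```bash
python3 - <<'E'
from jigfit import *
for k in range(2):
    o=readout.get_obs();print(np.array(o['tool_pos']),np.abs(o['joint_velocities']).max());im=snap('wrist','w2.png')
    C=fit('wrist',im,[(227,81),(341,34),(402,222),(302,259)],o);print(C)
    W=np.array([ray('wrist',c,.015,o)[:2] for c in C]);x,f=pose(W);print(x,np.degrees(x[2]),f*1000)
E
```

```text
[ 0.514  -0.1788  0.2242] 0.5150524733857075
[[229.9042  76.667 ]
 [348.5571  41.0611]
 [405.102  215.5496]
 [304.5652 252.745 ]]
[ 0.5222 -0.0953  0.2016] 11.55156310809087 [ 0.785   0.6498 -0.4614 11.0137  1.3048 -6.3288 -1.6284 -5.3346]
[ 0.514  -0.1791  0.2242] 0.3171239235745822
[[230.0437  76.9344]
 [348.7209  41.8896]
 [405.13   215.4025]
 [304.7202 252.7575]]
[ 0.5223 -0.0958  0.2013] 11.532594411514724 [ 0.7709  0.6651 -0.4584 11.5356  1.3667 -6.6804 -1.6792 -5.5204]
```

View pics/w2.png

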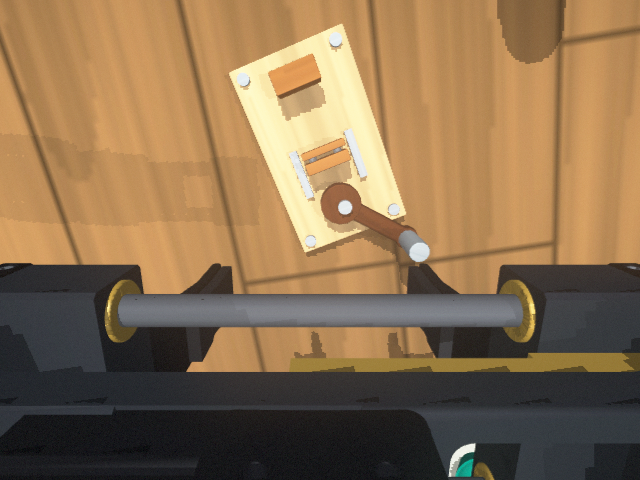

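```bash
python3 - <<'E'
from jigfit import *
for k in range(2):
    o=readout.get_obs();print(np.array(o['tool_pos']),np.abs(o['joint_velocities']).max());im=snap('wrist','w3.png')
    C=fit('wrist',im,[(229,72),(343,24),(404,214),(306,254)],o);print(C)
    W=np.array([ray('wrist',c,.015,o)[:2] for c in C]);x,f=pose(W);print(x,np.degrees(x[2]),f*1000)
for n in ['jig','sliding_jaw','lever_knob']:
    for r in pinpoint('wrist',n)[:2]: print(n,round(r['score'],2),c2w('wrist',r['at'],o))
for r in pinpoint('top','jig')[:1]: print(c2w('top',r['at']))
import math
for k in (x,):
    c,s=np.cos(k[2]),np.sin(k[2])
    for a,b in ((0,-.0395),(.053,-.145)): print(k[0]+c*a-s*b,k[1]+s*a+c*b)
E
```

```text
[ 0.514  -0.179   0.2242] 0.2725263256404475
[[228.0457  72.311 ]
 [341.782   22.9236]
 [406.1723 214.1113]
 [304.2218 252.3634]]
[ 0.5206 -0.09    0.2201] 12.610193941541235 [-0.9642  0.5911  0.6671  1.0051  0.5728 -0.6277 -0.2758 -0.9685]
[ 0.514  -0.1788  0.2242] 0.3560686475193704
[[227.877   72.468 ]
 [341.6995  23.1651]
 [405.8539 213.9498]
 [304.3663 252.5776]]
[ 0.5205 -0.0899  0.2213] 12.677911472448487 [-0.9611  0.548   0.5512  1.1315  0.8372 -0.8728 -0.4272 -0.8067]
jig 0.64 [ 0.5255 -0.0905 -0.0002]
sliding_jaw 0.78 [ 0.5293 -0.1273  0.0021]
lever_knob 0.98 [ 0.5988 -0.2253  0.06  ]
[ 0.5222 -0.0909 -0.0003]
0.529182207398398 -0.1284115932208018
0.6040441221756607 -0.21970750614072307
```

```bash
python3 -m pendant '{"xyz":[[0.0155,0.051,0],[0.0155,0.051,0],[0.0155,0.051,0],[0.0155,0.051,0],[0.0155,0.051,0],[0.0155,0.051,0],[0,0,0],[0,0,0]],"turn":[0.02,0.02,0.02,0.02,0.02,0.02,0,0]}'; python3 - <<'E'
from h import *
np.set_printoptions(precision=4,suppress=True)
o=readout.get_obs();print(toolT(o),np.abs(o['joint_velocities']).max());snap('wrist','w4.png')
import pickle;pickle.dump(o,open('o4.pkl','wb'))
for n in ['hex_center','square_center']:
    for r in pinpoint('wrist',n)[:2]: print(n,round(r['score'],2),c2w('wrist',r['at'],o))
E
```

```text
time_s: 3.82
tool_pos: [0.6083, 0.1343, 0.2243]
tool_rot: [55.8, 89.4, -36.3]
force: [0.1, -0.1, 0.3]
grip_width: 0.0868
[[ 0.0086  0.9993 -0.0351  0.6083]
 [-0.0063 -0.0351 -0.9994  0.1343]
 [-0.9999  0.0088  0.006   0.2243]
 [ 0.      0.      0.      1.    ]] 1.340676404335696
hex_center 0.97 [0.6112 0.1966 0.033 ]
hex_center 0.57 [0.7433 0.0291 0.0388]
```

View pics/w4.png

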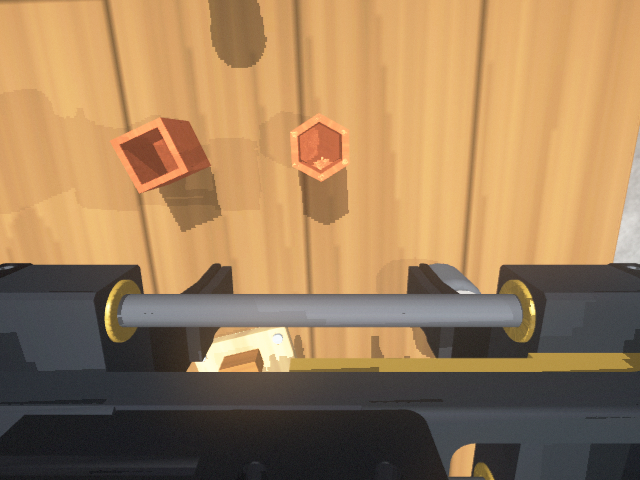

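```bash
cat > hexfit.py <<'E'
from h import *
from scipy.optimize import least_squares
np.set_printoptions(precision=4,suppress=True)
def hexcorn(p):
    # p x,y,yaw of frame; flats normal at y axis => corner at x axis direction
    a=p[2]+np.arange(6)*np.pi/3
    return np.c_[p[0]+.0577/2*np.cos(a),p[1]+.0577/2*np.sin(a)]
def fithex(im,cam,o,z,uv,r):
    hsv=cv2.cvtColor(im,cv2.COLOR_RGB2HSV)
    m=(((hsv[...,0]<=9)|(hsv[...,0]>174))&(hsv[...,1]>110)).astype(np.uint8)
    k=np.zeros_like(m);cv2.circle(k,tuple(int(v) for v in uv),r,1,-1);m=m*k
    m=cv2.morphologyEx(m,cv2.MORPH_OPEN,np.ones((3,3),np.uint8))
    cs,_=cv2.findContours(m,cv2.RETR_EXTERNAL,cv2.CHAIN_APPROX_NONE)
    c=max(cs,key=cv2.contourArea)[:,0,:]
    P=np.array([ray(cam,u,z,o)[:2] for u in c.astype(float)])
    def f(p):
        d=P-p[:2];a=p[2]+np.pi/6+np.arange(6)*np.pi/3
        s=(d@np.array([np.cos(a),np.sin(a)])).max(1)
        return (s-p[3])*1000
    c0=P.mean(0);best=None
    for y in np.radians([-25,-10,5,20]):
        q=least_squares(f,[*c0,y,.025],loss='soft_l1')
        if best is None or q.cost<best.cost:best=q
    return best.x,np.abs(best.fun).mean(),c,m
E
python3 - <<'E'
from hexfit import *
import pickle;o=pickle.load(open('o4.pkl','rb'))
im=cv2.imread('pics/w4.png')[:,:,::-1].copy()
x,e,c,m=fithex(im,'wrist',o,.075,(320,147),45);print(x,np.degrees(x[2]),e)
v=im[:,:,::-1].copy()
cv2.drawContours(v,[c.reshape(-1,1,2)],-1,(255,0,0),1)
for p in hexcorn(x):
    u=w2p('wrist',[*p,.075],o);cv2.circle(v,tuple(int(round(t)) for t in u),1,(0,255,0),-1)
cv2.imwrite('pics/hf.png',cv2.resize(v[90:200,260:380],None,fx=5,fy=5,interpolation=cv2.INTER_NEAREST))
im=cv2.imread('pics/top0.png')[:,:,::-1].copy()
x,e,c,m=fithex(im,'top',None,.075,(268,250),18);print(x,np.degrees(x[2]),e)
o=readout.get_obs();print(o['tool_pos'])
im=snap('wrist','w5.png');x,e,c,m=fithex(im,'wrist',o,.075,(320,147),48);print(x,np.degrees(x[2]),e)
E
```

```text
[0.6121 0.1959 0.5126 0.0181] 29.370657982845195 0.5730464680595152
[ 0.607   0.1962 -0.2711  0.0232] -15.535126037906219 3.007867977427845
[0.6083 0.1336 0.2246]
[0.6121 0.1967 0.5272 0.0173] 30.206871124882866 1.6554704371994386
```

View pics/hf.png

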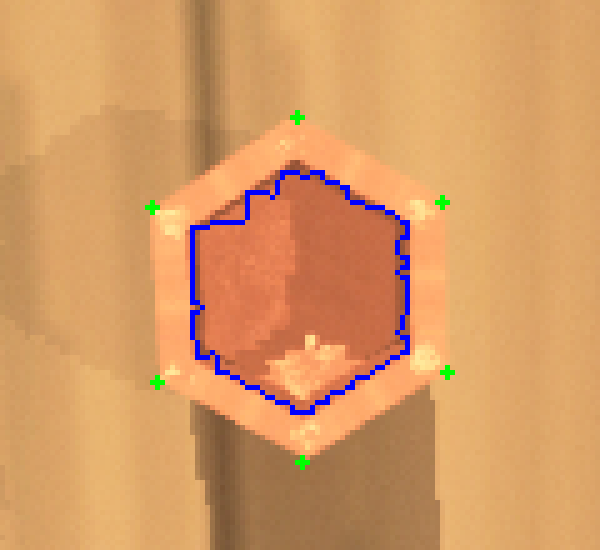

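```bash
cat >> hexfit.py <<'E'
def refine(im,cam,o,z,p0,half=.025,it=3,win=4):
    ch=cv2.cvtColor(im,cv2.COLOR_RGB2LAB)[...,1].astype(np.float32);ch=cv2.GaussianBlur(ch,(0,0),.8)
    p=np.array(p0[:3],float)
    for _ in range(it):
        cw=hexcorn(p);E=[];N=[]
        cen=w2p(cam,[*p[:2],z],o)
        for i in range(6):
            A=w2p(cam,[*cw[i],z],o);B=w2p(cam,[*cw[(i+1)%6],z],o);d=(B-A)/np.linalg.norm(B-A);n=np.array([d[1],-d[0]])
            if n@((A+B)/2-cen)<0:n=-n
            for s in np.linspace(.12,.88,25):
                q=A+(B-A)*s;t=np.arange(-win,win+.01,.2);pt=q+np.outer(t,n)
                v=cv2.remap(ch,pt[:,:1].astype(np.float32),pt[:,1:].astype(np.float32),cv2.INTER_CUBIC).ravel()
                g=-np.gradient(v)
                k=g.argmax()
                if g[k]>.6: E.append(ray(cam,pt[k],z,o)[:2]);N.append(i)
        E=np.array(E);N=np.array(N)
        def f(p):
            a=p[2]+np.pi/6+N*np.pi/3
            return (((E-p[:2])*np.c_[np.cos(a),np.sin(a)]).sum(1)-p[3])*1000
        q=least_squares(f,[*p,half],loss='soft_l1',f_scale=.5);p=q.x[:3]
    return q.x,np.median(np.abs(q.fun)),np.bincount(N,minlength=6)
E
python3 - <<'E'
from hexfit import *
import pickle;o=pickle.load(open('o4.pkl','rb'))
im=cv2.imread('pics/w4.png')[:,:,::-1].copy()
x,e,n=refine(im,'wrist',o,.075,[.6121,.1959,.5126]);print(x,np.degrees(x[2]),e,n)
o=readout.get_obs();im=snap('wrist','w6.png');print(o['tool_pos'],toolT(o)[:3,1])
x,e,n=refine(im,'wrist',o,.075,[.6121,.1959,.5126]);print(x,np.degrees(x[2]),e,n)
v=im[:,:,::-1].copy()
v=cv2.resize(v[90:200,260:380],None,fx=5,fy=5,interpolation=cv2.INTER_NEAREST)
for p in hexcorn(x):
    u=(w2p('wrist',[*p,.075],o)-[260,90]+.5)*5;cv2.circle(v,tuple(int(round(t)) for t in u),3,(0,255,0),-1)
cv2.imwrite('pics/hf2.png',v)
im=cv2.imread('pics/top0.png')[:,:,::-1].copy()
x,e,n=refine(im,'top',None,.075,[.611,.198,.52],win=2);print(x,np.degrees(x[2]),e,n)
E
```

```text
[0.6121 0.1961 0.53   0.0254] 30.367200432735352 0.1259552682223511 [24 25 25 25 25 25]
[0.6083 0.1333 0.2247] [ 0.9993 -0.037   0.0094]
[0.6121 0.196  0.5322 0.0254] 30.490846343929245 0.17992179882538734 [25 25 24 25 25 25]
[0.6103 0.1981 0.5412 0.0261] 31.0060850680584 0.23031863085278687 [25 25 25 25 25 25]
```

View pics/hf2.png

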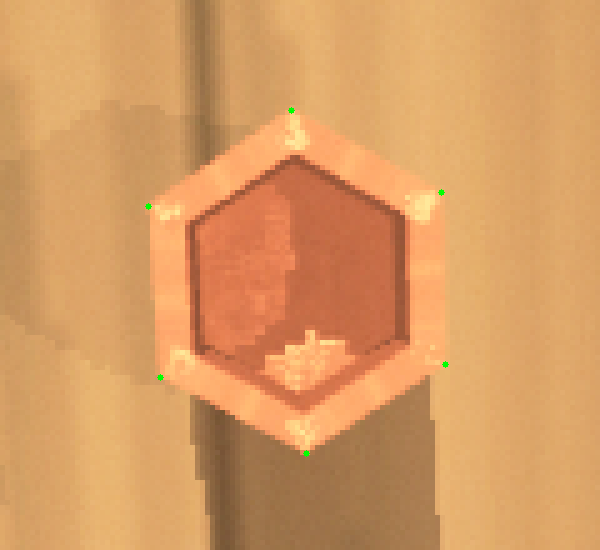

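```bash
python3 -m pendant '{"xyz":[[0.001,0.032,-0.02],[0.001,0.032,-0.02],[0,0,-0.02],[0,0,0],[0,0,0]],"turn":[0.023,0.023,0,0,0]}' 1; python3 - <<'E'
from h import *
np.set_printoptions(precision=4,suppress=True)
T=toolT(readout.get_obs());print(T,np.degrees(np.arctan2(T[1,1],T[0,1])))
E
```

```text
time_s: 4.7
tool_pos: [0.6128, 0.1908, 0.1646]
tool_rot: [53.1, 89.1, -37.0]
force: [0.6, 0.6, 0.0]
grip_width: 0.0871
[[ 0.0131  0.9999 -0.0018  0.6128]
 [-0.0099 -0.0017 -0.9999  0.1908]
 [-0.9999  0.0131  0.0099  0.1646]
 [ 0.      0.      0.      1.    ]] -0.0976290578316342
```

```bash
python3 -m pendant '{"xyz":[[-0.001,0.006,-0.03],[0,0,-0.03],[0,0,-0.025],[0,0,-0.02],[0,0,-0.01],[0,0,0],[0,0,0]],"turn":[0.01,0,0,0,0,0,0]}' 1; python3 - <<'E'
from h import *
np.set_printoptions(precision=4,suppress=True)
T=toolT(readout.get_obs());print(T,np.degrees(np.arctan2(T[1,1],T[0,1])))
snap('scene','s1.png');snap('wrist','w7.png')
E
```

```text
time_s: 5.58
tool_pos: [0.6185, 0.191, 0.0534]
tool_rot: [67.6, 88.4, -22.6]
force: [0.1, 1.1, 0.6]
grip_width: 0.0867
[[ 0.0257  0.9997 -0.0026  0.6185]
 [-0.0107 -0.0023 -0.9999  0.191 ]
 [-0.9996  0.0257  0.0106  0.0534]
 [ 0.      0.      0.      1.    ]] -0.13323773976539682
```

View pics/s1.png

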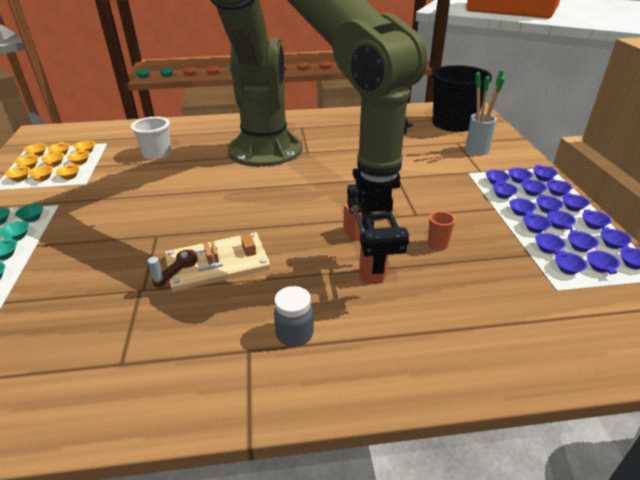

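```bash
python3 -m pendant '{"xyz":[[-0.0075,0.006,0],[0,0,0],[0,0,0]],"turn":[0.01,0,0]}' 1; python3 - <<'E'
from h import *
np.set_printoptions(precision=4,suppress=True)
o=readout.get_obs();T=toolT(o);print(T,np.degrees(np.arctan2(T[1,1],T[0,1])),o['qpos'])
E
```

```text
time_s: 6.05
tool_pos: [0.6107, 0.1983, 0.0547]
tool_rot: [69.8, 88.3, -19.7]
force: [0.2, -0.3, -0.2]
grip_width: 0.0868
[[ 0.0277  0.9996  0.0091  0.6107]
 [-0.0099  0.0093 -0.9999  0.1983]
 [-0.9996  0.0276  0.0102  0.0547]
 [ 0.      0.      0.      1.    ]] 0.535640219918834 [ 11.4536  29.974  -41.8165  94.8515  23.4035  62.6918 -36.595 ]
```

```bash
python3 -m pendant '{"xyz":[[0,-0.001,-0.004],[0,0,-0.004],[0,0,-0.004],[0,0,0]],"turn":[0,0,0,0]}' 1; python3 - <<'E'
from h import *
np.set_printoptions(precision=4,suppress=True)
o=readout.get_obs();T=toolT(o);print(T,np.degrees(np.arctan2(T[1,1],T[0,1])))
E
```

```text
time_s: 6.55
tool_pos: [0.6106, 0.1967, 0.0414]
tool_rot: [68.6, 88.3, -20.9]
force: [-0.6, 0.7, 0.2]
grip_width: 0.0872
[[ 0.027   0.9996  0.0086  0.6106]
 [-0.0103  0.0089 -0.9999  0.1967]
 [-0.9996  0.027   0.0106  0.0414]
 [ 0.      0.      0.      1.    ]] 0.5087196187845408
```

```bash
python3 -m pendant '{"xyz":[[0,0,0.03],[0,0,0.04],[0,0,0.04],[0,0,0.04],[0,0,0],[0,0,0]],"turn":[0,0,0,0,0,0]}' 1; python3 - <<'E'
from h import *
np.set_printoptions(precision=4,suppress=True)
o=readout.get_obs();T=toolT(o);print(T,np.degrees(np.arctan2(T[1,1],T[0,1])))
E
```

```text
time_s: 7.3
tool_pos: [0.6092, 0.1961, 0.1943]
tool_rot: [65.6, 88.5, -23.9]
force: [0.6, -0.4, -0.6]
grip_width: 0.0875
[[ 0.0243  0.9997  0.0087  0.6092]
 [-0.0108  0.0089 -0.9999  0.1961]
 [-0.9996  0.0242  0.011   0.1943]
 [ 0.      0.      0.      1.    ]] 0.5112726949752661
```

```bash
python3 -m pendant '{"xyz":[[0.001,0.001,-0.015],[0,0,-0.02],[0,0,-0.02],[0,0,-0.02],[0,0,-0.02],[0,0,-0.02],[0,0,-0.02],[0,0,-0.01],[0,0,0],[0,0,0]],"turn":[0,0,0,0,0,0,0,0,0,0]}' 1; python3 - <<'E'
from h import *
np.set_printoptions(precision=4,suppress=True)
o=readout.get_obs();T=toolT(o);print(T,np.degrees(np.arctan2(T[1,1],T[0,1])))
E
```

```text
time_s: 8.55
tool_pos: [0.6069, 0.196, 0.0331]
tool_rot: [50.5, 88.9, -38.9]
force: [0.0, 0.6, -0.0]
grip_width: 0.0874
[[ 0.0154  0.9998  0.0094  0.6069]
 [-0.0124  0.0096 -0.9999  0.196 ]
 [-0.9998  0.0152  0.0126  0.0331]
 [ 0.      0.      0.      1.    ]] 0.5489335642656229
```

```bash
python3 -m pendant '{"xyz":[[0.002,0.0005,0.005],[0.002,0.0005,0.004],[0,0,0]],"turn":[0,0,0]}' 1; python3 -m pendant '{"xyz":[[0,0,0],[0,0,0],[0,0,0],[0,0,0],[0,0,0],[0,0,0]],"turn":[0,0,0,0,0,0]}' 0 20;python3 - <<'E'
from h import *
np.set_printoptions(precision=4,suppress=True)
o=readout.get_obs();T=toolT(o);print(T,np.degrees(np.arctan2(T[1,1],T[0,1])),o['grip_width'])
snap('scene','s2.png')
E
```

```text
time_s: 8.93
tool_pos: [0.6129, 0.1976, 0.0452]
tool_rot: [59.0, 88.7, -30.5]
force: [0.1, 0.4, -0.3]
grip_width: 0.0871
time_s: 9.68
tool_pos: [0.6126, 0.1975, 0.0452]
tool_rot: [57.6, 88.7, -31.9]
force: [-0.0, 0.2, 0.4]
grip_width: 0.0499
[[ 0.019   0.9998  0.0091  0.6126]
 [-0.0118  0.0093 -0.9999  0.1975]
 [-0.9998  0.0189  0.012   0.0452]
 [ 0.      0.      0.      1.    ]] 0.5319103975908512 0.049868428318796405
```

View pics/s2.png

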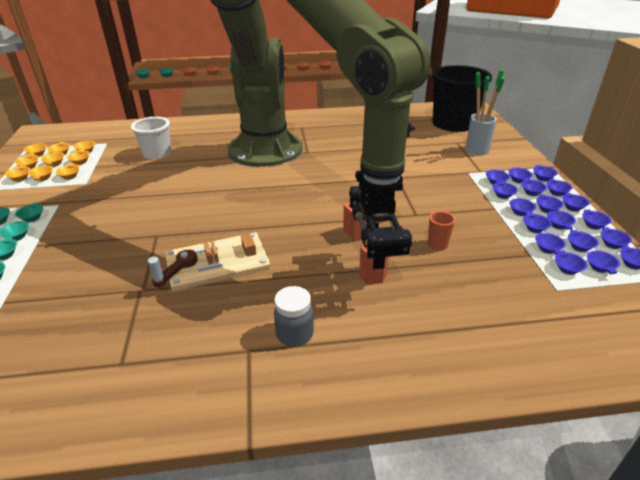

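```bash
python3 -m pendant '{"xyz":[[0,0,0.01],[0,0,0.02],[0,0,0.025],[0,0,0.025],[0,0,0.015],[0,0,0]],"turn":[0,0,0,0,0,0]}' 0 20;python3 - <<'E'
from h import *
np.set_printoptions(precision=4,suppress=True)
o=readout.get_obs();T=toolT(o);print(T,np.degrees(np.arctan2(T[1,1],T[0,1])),o['grip_width'])
E
```

```text
time_s: 10.48
tool_pos: [0.6121, 0.1977, 0.147]
tool_rot: [59.7, 88.7, -29.7]
force: [-0.2, 0.4, -2.4]
grip_width: 0.0501
[[ 0.02    0.9998  0.0097  0.6121]
 [-0.0114  0.0099 -0.9999  0.1977]
 [-0.9997  0.0199  0.0116  0.147 ]
 [ 0.      0.      0.      1.    ]] 0.5679505190138316 0.050089569589207086
```

```bash
python3 -m pendant '{"xyz":[[-0.01,-0.03,0],[-0.0115,-0.035,0],[-0.0115,-0.035,0],[-0.0115,-0.035,0],[-0.0115,-0.035,0],[-0.0115,-0.035,0],[-0.0115,-0.035,0],[-0.006,-0.02,0],[0,0,0],[0,0,0]],"turn":[-0.039,-0.039,-0.039,-0.039,-0.039,-0.039,-0.039,-0.039,0,0]}' 0 20;python3 - <<'E'
from h import *
np.set_printoptions(precision=4,suppress=True)
o=readout.get_obs();T=toolT(o);print(T,np.degrees(np.arctan2(T[1,1],T[0,1])),o['grip_width'])
E
```

```text
time_s: 11.72
tool_pos: [0.5181, -0.0669, 0.1398]
tool_rot: [40.3, 89.2, -67.4]
force: [-0.7, 1.0, -2.3]
grip_width: 0.0501
[[ 0.0051  0.9527 -0.3037  0.5181]
 [-0.0121 -0.3037 -0.9527 -0.0669]
 [-0.9999  0.0085  0.01    0.1398]
 [ 0.      0.      0.      1.    ]] -17.67770493600063 0.0500569372070958
```

```bash
python3 -m pendant '{"xyz":[[0.001,-0.01,-0.01],[0.001,-0.01,-0.015],[0,0,-0.01],[0,0,0],[0,0,0]],"turn":[0.005,0,0,0,0]}' 0 20;python3 - <<'E'
from h import *
np.set_printoptions(precision=4,suppress=True)
o=readout.get_obs();T=toolT(o);print(T,np.degrees(np.arctan2(T[1,1],T[0,1])),o['grip_width'])
a=snap('top','t2.png');cv2.imwrite('pics/t2z.png',cv2.resize(a[240:345,355:495,::-1],None,fx=5,fy=5,interpolation=cv2.INTER_CUBIC))
a=snap('scene','s3.png');cv2.imwrite('pics/s3z.png',cv2.resize(a[150:300,130:290,::-1],None,fx=4,fy=4,interpolation=cv2.INTER_CUBIC))
snap('wrist','w8.png')
E
```

```text
time_s: 12.35
tool_pos: [0.5207, -0.0843, 0.1011]
tool_rot: [39.3, 89.4, -67.7]
force: [1.3, 0.8, -2.5]
grip_width: 0.0499
[[ 0.0038  0.9562 -0.2928  0.5207]
 [-0.0094 -0.2928 -0.9561 -0.0843]
 [-0.9999  0.0064  0.0078  0.1011]
 [ 0.      0.      0.      1.    ]] -17.024968190233736 0.04994341364978273
```

View pics/t2z.png

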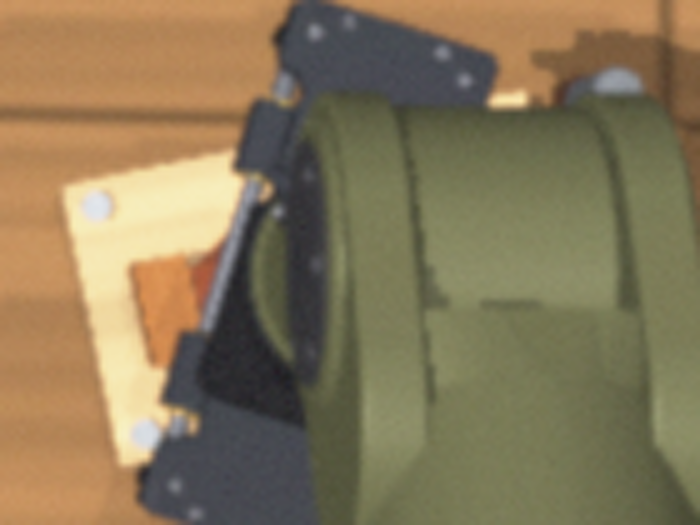

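View pics/s3z.png

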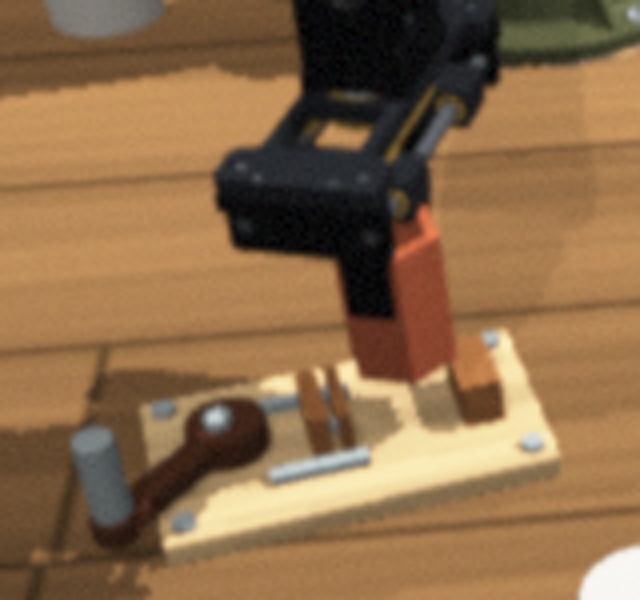

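View pics/w8.png

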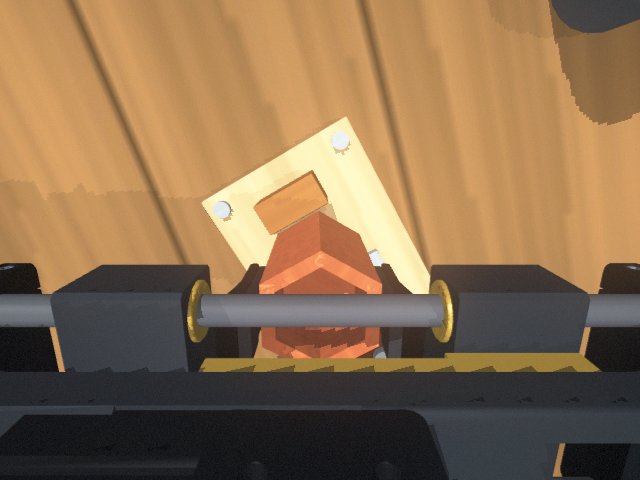

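```bash
cat > ov.py <<'E'
from h import *
def overlay(im,o,jig,lamp=None,fn='ov.png',crop=(100,400,180,460),s=2.6,cam='wrist',rim=None,q=0):
    v=im[:,:,::-1].copy();r0,r1,c0,c1=crop
    v=cv2.resize(v[r0:r1,c0:c1],None,fx=s,fy=s,interpolation=cv2.INTER_CUBIC)
    x,y,a=jig;c,sn=np.cos(a),np.sin(a)
    def poly(pts,col):
        P=[]
        for X,Y,Z in pts:
            u=(w2p(cam,[x+c*X-sn*Y,y+sn*X+c*Y,Z],o)-[c0,r0]+.5)*s;P.append(u)
        cv2.polylines(v,[np.round(P).astype(int).reshape(-1,1,2)],True,col,1)
    poly([(-.06,.07,.015),(.06,.07,.015),(.06,-.13,.015),(-.06,-.13,.015)],(0,255,0))
    poly([(-.022,.0285,.042),(.022,.0285,.042),(.022,.0505,.042),(-.022,.0505,.042)],(255,0,0))
    d=.00573*q
    poly([(-.022,-.0285+d,.042),(.022,-.0285+d,.042),(.022,-.0505+d,.042),(-.022,-.0505+d,.042)],(255,0,0))
    if lamp is not None:
        for z in rim:
            P=[]
            for k in range(6):
                b=lamp[2]+k*np.pi/3
                P.append((w2p(cam,[lamp[0]+.02887*np.cos(b),lamp[1]+.02887*np.sin(b),z],o)-[c0,r0]+.5)*s)
            cv2.polylines(v,[np.round(P).astype(int).reshape(-1,1,2)],True,(255,255,0),1)
    cv2.imwrite('pics/'+fn,v)
E
python3 - <<'E'
from jigfit import *
from ov import overlay
import pickle
o=readout.get_obs();T=toolT(o);print(o['tool_pos'],np.degrees(np.arctan2(T[1,1],T[0,1])));im=snap('wrist','w9.png');pickle.dump(o,open('o9.pkl','wb'))
a=np.arctan2(T[1,1],T[0,1])+np.pi/6
overlay(im,o,(.5203,-.0895,np.radians(12.7)),(T[0,3],T[1,3],a),'ov1.png',rim=[T[2,3]+.0298,T[2,3]-.0452])
E
```

```text
[ 0.5208 -0.0844  0.1016] -17.02581225781759
```

View pics/ov1.png

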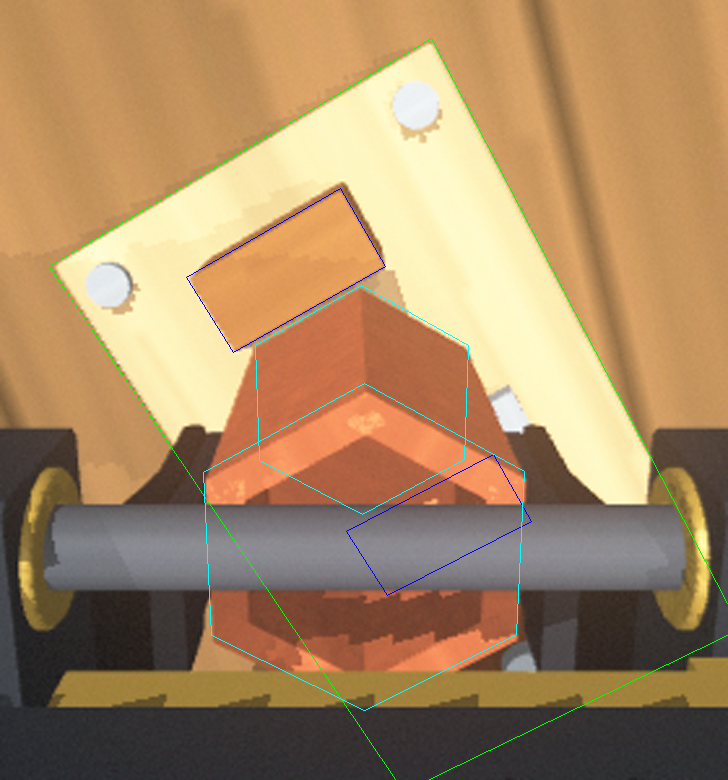

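```bash
python3 -m pendant '{"xyz":[[0,-0.0043,0],[0,0,-0.005],[0,0,-0.008],[0,0,-0.008],[0,0,-0.006],[0,0,0],[0,0,0]],"turn":[-0.004,0,0,0,0,0,0]}' 0 20;python3 - <<'E'
from jigfit import *
from ov import overlay
o=readout.get_obs();T=toolT(o);print(T,o['force'],np.degrees(np.arctan2(T[1,1],T[0,1])));im=snap('wrist','w10.png')
a=np.arctan2(T[1,1],T[0,1])+np.pi/6
overlay(im,o,(.5203,-.0895,np.radians(12.7)),(T[0,3],T[1,3],a),'ov2.png',rim=[T[2,3]+.0298,T[2,3]-.0452])
E
```

```text
time_s: 13.42
tool_pos: [0.5208, -0.0891, 0.0727]
tool_rot: [41.7, 89.4, -65.5]
force: [0.8, -0.3, -2.5]
grip_width: 0.0502
[[ 0.0046  0.9549 -0.297   0.5208]
 [-0.0101 -0.2969 -0.9548 -0.0891]
 [-0.9999  0.0074  0.0083  0.0727]
 [ 0.      0.      0.      1.    ]] [ 0.7777 -0.3213 -2.4681] -17.274558629508473
```

View pics/ov2.png

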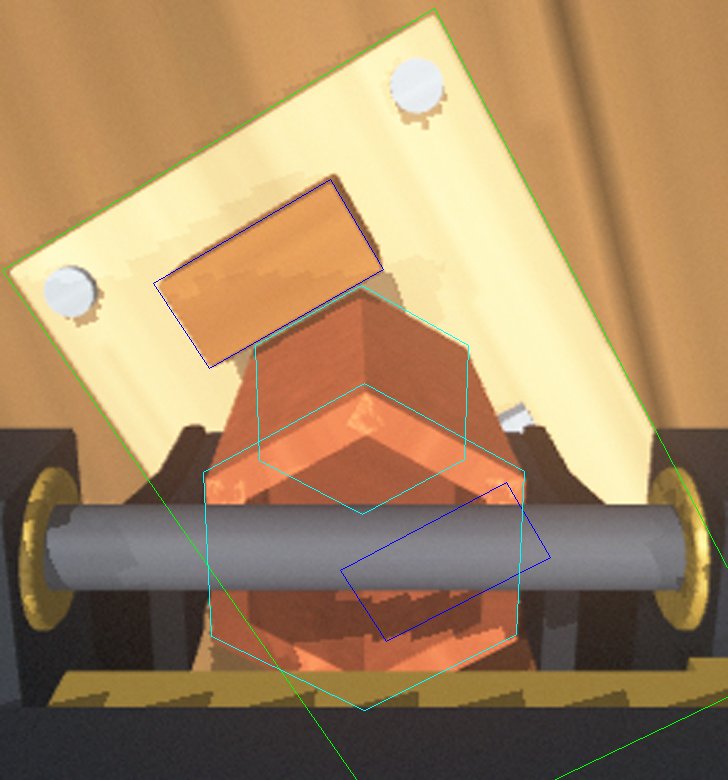

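```bash
python3 -m pendant '{"xyz":[[0,0,-0.004],[0,0,-0.004],[0,0,-0.002],[0,0,0]],"turn":[0,0,0,0]}' 0 20; python3 -m pendant '{"xyz":[[0,0,-0.001],[0,0,-0.001]],"turn":[0,0]}' 0 20
```

```text
time_s: 13.98
tool_pos: [0.5211, -0.0892, 0.0625]
tool_rot: [44.6, 89.3, -62.7]
force: [0.0, -1.2, -2.0]
grip_width: 0.0502
time_s: 14.22
tool_pos: [0.5212, -0.0893, 0.0605]
tool_rot: [45.7, 89.3, -61.6]
force: [-0.2, 0.2, -2.3]
grip_width: 0.0496
```

```bash
python3 -m pendant '{"xyz":[[0,0,-0.0006]],"turn":[0]}' 0 20; python3 -m pendant '{"xyz":[[0,0,-0.0006]],"turn":[0]}' 0 20; python3 -m pendant '{"xyz":[[0,0,-0.0006]],"turn":[0]}' 0 20
```

```text
time_s: 14.35
tool_pos: [0.5213, -0.089, 0.0603]
tool_rot: [46.2, 89.3, -61.1]
force: [-1.2, -0.1, 3.8]
grip_width: 0.05
time_s: 14.48
tool_pos: [0.5214, -0.089, 0.0602]
tool_rot: [44.7, 89.3, -62.6]
force: [-2.1, 0.5, 4.9]
grip_width: 0.0499
time_s: 14.6
tool_pos: [0.5214, -0.0889, 0.0603]
tool_rot: [43.2, 89.3, -64.1]
force: [-3.7, 1.1, 5.8]
grip_width: 0.0503
```

```bash
python3 -m pendant '{"xyz":[[0,0,0],[0,0,0],[0,0,0],[0,0,0]],"turn":[0,0,0,0]}' 0.85 20; python3 -m pendant '{"xyz":[[0,0,0.01],[0,0,0.02],[0,0,0.03],[0,0,0.04],[0,0,0.04],[0,-0.03,0.02],[0,-0.03,0],[0,0,0],[0,0,0]],"turn":[0,0,0,0,0,0,0,0,0]}' 0.85 ; python3 - <<'E'
from hexfit import *
from ov import overlay
import pickle
o=readout.get_obs();T=toolT(o);print(T,o['force'],np.abs(o['joint_velocities']).max());im=snap('wrist','w11.png');pickle.dump(o,open('o11.pkl','wb'))
overlay(im,o,(.5203,-.0895,np.radians(12.7)),None,'ov3.png',crop=(0,300,150,480),s=2.2)
E
```

```text
time_s: 15.1
tool_pos: [0.5225, -0.0894, 0.0603]
tool_rot: [52.1, 89.2, -55.2]
force: [-0.9, -0.6, 0.2]
grip_width: 0.0726
time_s: 16.23
tool_pos: [0.523, -0.1483, 0.2314]
tool_rot: [64.0, 88.9, -43.0]
force: [1.5, 0.0, 0.5]
grip_width: 0.074
[[ 0.0138  0.9559 -0.2933  0.523 ]
 [-0.0129 -0.2931 -0.956  -0.1483]
 [-0.9998  0.0169  0.0083  0.2314]
 [ 0.      0.      0.      1.    ]] [1.4549 0.0252 0.521 ] 0.6501860963533037
```

View pics/ov3.png

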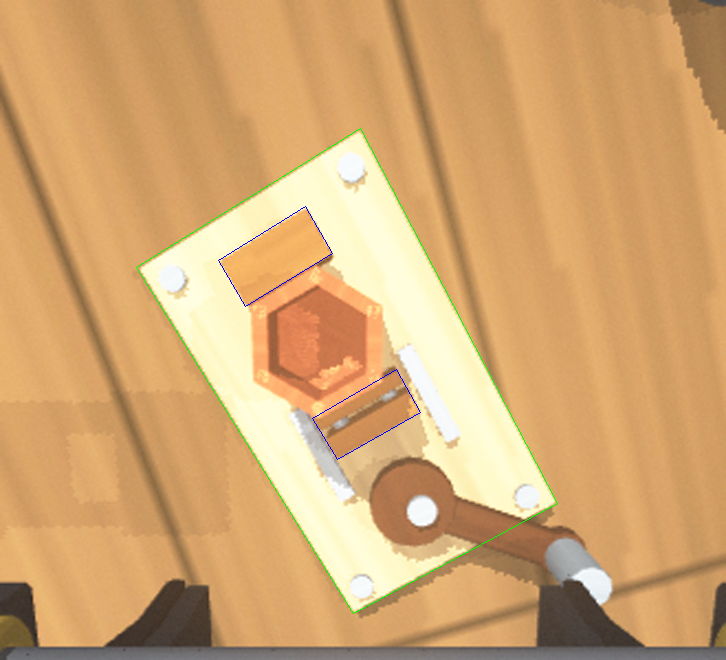

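```bash
python3 - <<'E'
from hexfit import *
import pickle
o=pickle.load(open('o11.pkl','rb'));im=cv2.imread('pics/w11.png')[:,:,::-1].copy()
j=(.5203,-.0895,np.radians(12.7))
def inj(p):
    d=np.array(p)-j[:2];c,s=np.cos(j[2]),np.sin(j[2]);return np.array([c*d[0]+s*d[1],-s*d[0]+c*d[1]])*1000
x,e,n=refine(im,'wrist',o,.090,[.5206,-.0899,np.radians(12.7)],win=3);print(x,np.degrees(x[2]),e,n,'jig mm',inj(x[:2]))
k=ray('wrist',(597/2.2+150-.5,585/2.2-.5),.080,o);print('knob',k,inj(k[:2]))
p=ray('wrist',(422/2.2+150-.5,511/2.2-.5),.040,o);print('pivot~',p,inj(p[:2]))
print(o['qpos'])
for r in pinpoint('wrist','lever_knob')[:1]: print(c2w('wrist',r['at'],o))
E
```

```text
[ 0.521  -0.0899  0.2046  0.0251] 11.724331318083436 0.3242835671263978 [25 24 25 25  6 25] jig mm [ 0.5503 -0.5353]
knob [ 0.6042 -0.2232  0.08  ] [  52.4684 -148.8964]
pivot~ [ 0.5408 -0.1798  0.04  ] [  0.1116 -92.6374]
[ 45.0563   6.5458 -34.713   97.4228   4.428   76.3153  -7.518 ]
[ 0.5987 -0.2254  0.0621]
```

```bash
python3 -m pendant '{"xyz":[[0.012,-0.01,-0.01],[0.012,-0.011,-0.01],[0.012,-0.011,-0.01],[0.012,-0.011,-0.01],[0.012,-0.011,-0.01],[0.012,-0.011,-0.01],[0.008,-0.008,0],[0,0,0],[0,0,0]],"turn":[0.186,0.186,0.186,0.186,0.186,0.186,0.186,0,0]}' 0.6 ; python3 - <<'E'
from h import *
np.set_printoptions(precision=4,suppress=True)
o=readout.get_obs();T=toolT(o);print(T,o['force'],np.degrees(np.arctan2(T[1,1],T[0,1])),np.abs(o['joint_velocities']).max(),o['qpos'])
E
```

```text
time_s: 17.45
tool_pos: [0.6052, -0.2112, 0.1672]
tool_rot: [84.1, 88.9, 52.5]
force: [-0.1, -0.4, -0.8]
grip_width: 0.0522
[[ 0.0119  0.5247  0.8512  0.6052]
 [ 0.0154  0.8511 -0.5248 -0.2112]
 [-0.9998  0.0194  0.002   0.1672]
 [ 0.      0.      0.      1.    ]] [-0.1431 -0.3541 -0.834 ] 58.34474850762969 0.3383407421829351 [ 49.0499  23.7773 -40.8742  87.8824  14.9142  73.7088  64.8749]
```

```bash
python3 -m pendant '{"xyz":[[-0.001,-0.01,0],[0,0,-0.015],[0,0,-0.02],[0,0,-0.015],[0,0,0],[0,0,0]],"turn":[0,0,0,0,0,0]}' 0.6 ; python3 - <<'E'
from h import *
np.set_printoptions(precision=4,suppress=True)
o=readout.get_obs();T=toolT(o);print(T,np.degrees(np.arctan2(T[1,1],T[0,1])))
a=snap('scene','s5.png');cv2.imwrite('pics/s5z.png',cv2.resize(a[150:300,100:290,::-1],None,fx=4,fy=4,interpolation=cv2.INTER_CUBIC))
snap('wrist','w12.png')
E
```

```text
time_s: 18.2
tool_pos: [0.6026, -0.2204, 0.1129]
tool_rot: [89.5, 89.0, 57.7]
force: [-0.1, -0.6, -0.3]
grip_width: 0.052
[[ 0.0097  0.5268  0.85    0.6026]
 [ 0.0153  0.8498 -0.5269 -0.2204]
 [-0.9998  0.0181  0.0002  0.1129]
 [ 0.      0.      0.      1.    ]] 58.20704918635095
```

View pics/s5z.png

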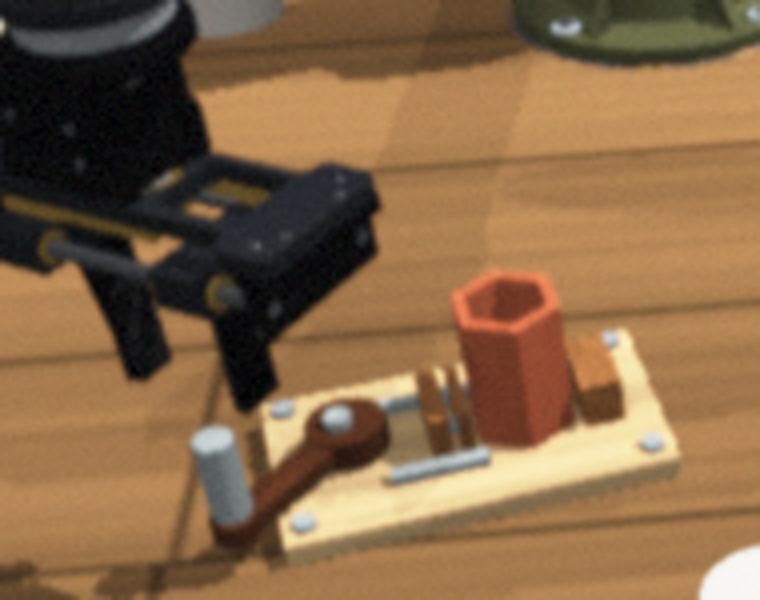

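View pics/w12.png

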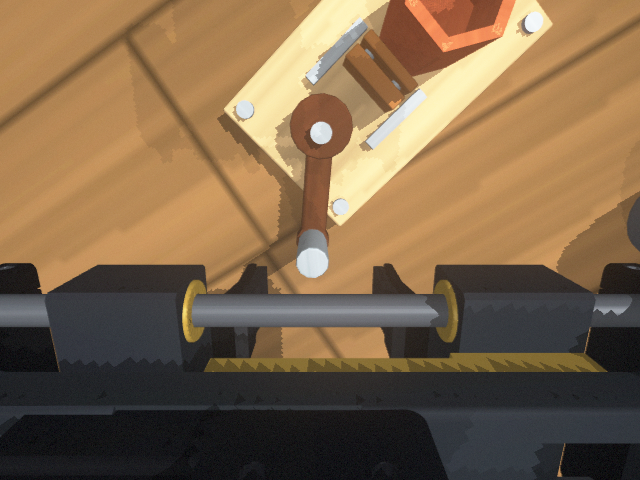

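```bash
python3 - <<'E'
from h import *
np.set_printoptions(precision=4,suppress=True)
o=readout.get_obs();T=toolT(o);print(o['tool_pos'])
im=snap('wrist','w13.png')
print('knob',ray('wrist',(313,262),.08,o),'pivot',ray('wrist',(321,132),.040,o))
print(w2p('wrist',[.604,-.2195,.08],o))
a=(T[:3,:3].T@(ray('wrist',(313,262),.08,o)-T[:3,3]))*1000;print('tool mm',a)
for r in pinpoint('wrist','lever_knob')[:1]: print(c2w('wrist',r['at'],o))
E
```

```text
[ 0.6027 -0.2204  0.1132]
knob [ 0.6013 -0.2236  0.08  ] pivot [ 0.5409 -0.1796  0.04  ]
[321.3494 262.1799]
tool mm [33.1165 -4.0177  0.4676]
[ 0.5999 -0.2251  0.0597]
```

```bash
python3 -m pendant '{"xyz":[[-0.002,-0.0032,0],[0,0,-0.012],[0,0,-0.02],[0,0,-0.02],[0,0,-0.012],[0,0,-0.003],[0,0,0]],"turn":[-0.07,0,0,0,0,0,0]}' 0.6 ; python3 - <<'E'
from h import *
np.set_printoptions(precision=4,suppress=True)
o=readout.get_obs();T=toolT(o);print(T,np.degrees(np.arctan2(T[1,1],T[0,1])))
a=snap('scene','s6.png');cv2.imwrite('pics/s6z.png',cv2.resize(a[150:300,100:290,::-1],None,fx=4,fy=4,interpolation=cv2.INTER_CUBIC))
E
```

```text
time_s: 19.27
tool_pos: [0.6006, -0.223, 0.0413]
tool_rot: [88.8, 88.9, 53.1]
force: [1.0, 0.3, 1.0]
grip_width: 0.0523
[[ 0.0111  0.5835  0.8121  0.6006]
 [ 0.0148  0.8119 -0.5836 -0.223 ]
 [-0.9998  0.0185  0.0004  0.0413]
 [ 0.      0.      0.      1.    ]] 54.29879375028654
```

View pics/s6z.png

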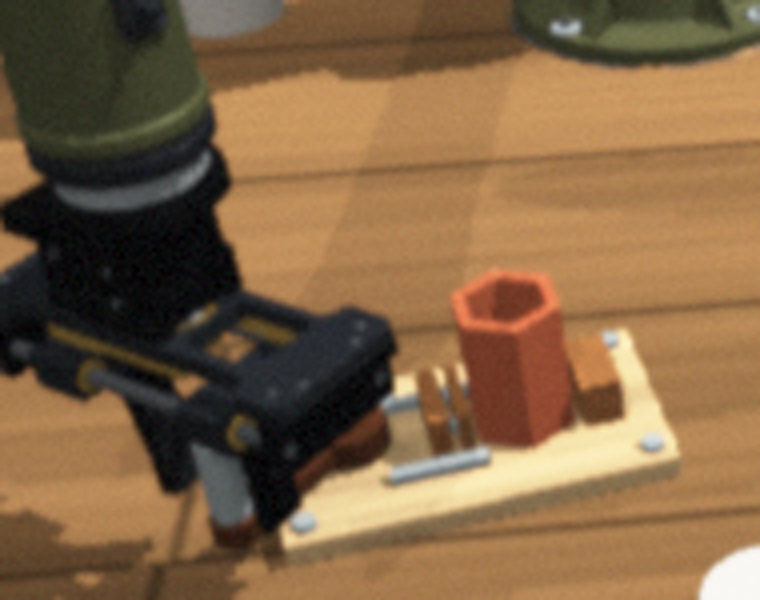

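```bash
python3 -m pendant '{"xyz":[[0,0,0.003],[0,0,0],[0,0,0],[0,0,0],[0,0,0]],"turn":[0,0,0,0,0]}' 0 15; python3 - <<'E'
from h import *
np.set_printoptions(precision=4,suppress=True)
o=readout.get_obs();T=toolT(o);print(T[:3,3],np.degrees(np.arctan2(T[1,1],T[0,1])),o['force'])
pv=np.array([.5408,-.1797]);
j=(.5203,-.0895,np.radians(12.7));pv2=np.array([j[0]+np.sin(j[2])*.092,j[1]-np.cos(j[2])*.092]);print('pivot',pv2)
d=T[:2,3]-pv2;print(np.hypot(*d),np.degrees(np.arctan2(d[1],d[0])))
th0=np.arctan2(d[1],d[0]);
for a in np.radians(np.arange(0,95,10)):
    print(np.degrees(a),pv2+.075*np.array([np.cos(th0-a),np.sin(th0-a)]))
print('stop',pv2+.075*np.array([np.cos(j[2]-np.pi*.75),np.sin(j[2]-np.pi*.75)]))
E
```

```text
time_s: 19.95
tool_pos: [0.602, -0.2238, 0.0468]
tool_rot: [76.5, 88.9, 40.8]
force: [1.4, -0.3, -0.0]
grip_width: 0.02
[ 0.602  -0.2238  0.0468] 54.29969318829678 [ 1.3649 -0.2971 -0.0146]
pivot [ 0.5405 -0.1792]
0.07589821453284396 -35.946558109730795
0.0 [ 0.6012 -0.2233]
10.0 [ 0.5927 -0.2332]
20.0 [ 0.5825 -0.2414]
29.999999999999996 [ 0.5711 -0.2477]
40.0 [ 0.5587 -0.252 ]
50.0 [ 0.5458 -0.2541]
59.99999999999999 [ 0.5328 -0.2538]
70.0 [ 0.5199 -0.2514]
80.0 [ 0.5077 -0.2467]
90.0 [ 0.4965 -0.24  ]
stop [ 0.5004 -0.2426]
```

```bash
python3 -m pendant '{"xyz":[[-0.0046,-0.0048,0],[-0.0045,-0.005,0],[-0.0051,-0.0041,0],[-0.0051,-0.0041,0],[-0.0057,-0.0032,0],[-0.0057,-0.0032,0]],"turn":[-0.087,-0.087,-0.087,-0.087,-0.087,-0.087]}' 0 15; python3 - <<'E'
from h import *
np.set_printoptions(precision=4,suppress=True)
o=readout.get_obs();T=toolT(o);print(T,np.degrees(np.arctan2(T[1,1],T[0,1])),o['force'])
d=T[:2,3]-[.5405,-.1792];print(np.hypot(*d),np.degrees(np.arctan2(d[1],d[0])))
E
```

```text
time_s: 20.7
tool_pos: [0.5728, -0.248, 0.0468]
tool_rot: [69.9, 88.7, 3.6]
force: [-0.8, 1.2, 0.6]
grip_width: 0.0194
[[ 0.0228  0.9153  0.4022  0.5728]
 [ 0.0015  0.4023 -0.9155 -0.248 ]
 [-0.9997  0.0215  0.0079  0.0468]
 [ 0.      0.      0.      1.    ]] 23.724809023918844 [-0.8106  1.1724  0.5805]
0.07598411664183678 -64.84289692497237
```

```bash
python3 -m pendant '{"xyz":[[-0.0061,-0.0023,0],[-0.0061,-0.0023,0],[-0.0064,-0.0011,0],[-0.0064,-0.0011,0],[-0.0066,0,0],[-0.0066,0,0],[-0.0064,0.0012,0],[-0.0064,0.0012,0]],"turn":[-0.08,-0.087,-0.087,-0.087,-0.087,-0.087,-0.087,-0.087]}' 0 15; python3 - <<'E'
from h import *
np.set_printoptions(precision=4,suppress=True)
o=readout.get_obs();T=toolT(o);print(T,np.degrees(np.arctan2(T[1,1],T[0,1])),o['force'])
d=T[:2,3]-[.5405,-.1792];print(np.hypot(*d),np.degrees(np.arctan2(d[1],d[0])))
E
```

```text
time_s: 21.7
tool_pos: [0.5215, -0.2527, 0.0468]
tool_rot: [67.3, 88.5, -39.5]
force: [1.5, 0.5, -0.6]
grip_width: 0.0195
[[ 0.0198  0.957  -0.2893  0.5215]
 [-0.0163 -0.289  -0.9572 -0.2527]
 [-0.9997  0.0237  0.0099  0.0468]
 [ 0.      0.      0.      1.    ]] -16.8040514634592 [ 1.4701  0.5389 -0.5601]
0.07588849122957866 -104.53180454959214
```

```bash
python3 -m pendant '{"xyz":[[-0.0063,0.002,0],[-0.006,0.0027,0],[-0.0045,0.0024,0]],"turn":[-0.087,-0.08,-0.06]}' 0 15; python3 - <<'E'
from h import *
np.set_printoptions(precision=4,suppress=True)
o=readout.get_obs();T=toolT(o);print(np.degrees(np.arctan2(T[1,1],T[0,1])),o['force'])
d=T[:2,3]-[.5405,-.1792];print(np.hypot(*d),np.degrees(np.arctan2(d[1],d[0])))
E
python3 -m pendant '{"xyz":[[-0.0025,0.0015,0],[-0.0025,0.0015,0]],"turn":[-0.03,-0.03]}' 0 15; python3 - <<'E'
from h import *
np.set_printoptions(precision=4,suppress=True)
o=readout.get_obs();T=toolT(o);print(np.degrees(np.arctan2(T[1,1],T[0,1])),o['force'])
d=T[:2,3]-[.5405,-.1792];print(np.hypot(*d),np.degrees(np.arctan2(d[1],d[0])))
E
```

```text
time_s: 22.08
tool_pos: [0.5046, -0.246, 0.0468]
tool_rot: [67.7, 88.4, -52.5]
force: [1.9, -0.4, -2.5]
grip_width: 0.0196
-30.187085994924402 [ 1.9457 -0.3693 -2.4786]
0.07579041668753128 -118.23806744157703
time_s: 22.32
tool_pos: [0.5003, -0.2434, 0.0469]
tool_rot: [70.0, 88.3, -53.8]
force: [6.9, -3.4, -5.0]
grip_width: 0.0198
-33.74537514130618 [ 6.9146 -3.359  -5.0489]
0.07574133929931236 -122.02162590884083
```

Force is rising near the stop; press a little further in small steps.

```bash
python3 -m pendant '{"xyz":[[-0.0015,0.0009,0]],"turn":[0]}' 0 15;python3 -m pendant '{"xyz":[[-0.002,0.0012,0]],"turn":[0]}' 0 15;python3 -m pendant '{"xyz":[[-0.002,0.0012,0]],"turn":[0]}' 0 15; python3 - <<'E'
from h import *
np.set_printoptions(precision=4,suppress=True)
o=readout.get_obs();T=toolT(o);print(np.degrees(np.arctan2(T[1,1],T[0,1])),o['force'])
d=T[:2,3]-[.5405,-.1792];print(np.hypot(*d),np.degrees(np.arctan2(d[1],d[0])))
a=snap('scene','s7.png');cv2.imwrite('pics/s7z.png',cv2.resize(a[150:300,100:290,::-1],None,fx=4,fy=4,interpolation=cv2.INTER_CUBIC))
E
```

```text
time_s: 22.45
tool_pos: [0.5004, -0.2434, 0.0469]
tool_rot: [73.5, 88.1, -50.3]
force: [7.1, -4.8, -7.8]
grip_width: 0.0196
time_s: 22.58
tool_pos: [0.5004, -0.2434, 0.047]
tool_rot: [77.2, 87.8, -46.6]
force: [9.7, -6.0, -9.5]
grip_width: 0.0198
time_s: 22.7
tool_pos: [0.5004, -0.2434, 0.047]
tool_rot: [80.1, 87.5, -43.7]
force: [7.9, -4.8, -8.7]
grip_width: 0.0201
-33.8051461584834 [ 7.8711 -4.8342 -8.6876]
0.07570659167407505 -121.94752749873821
```

View pics/s7z.png

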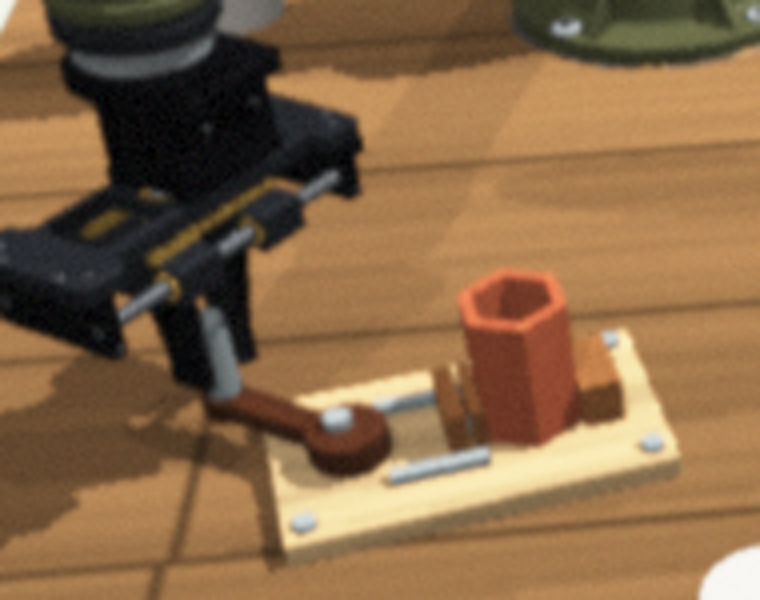

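```bash
python3 -m pendant '{"xyz":[[0,0,0],[0,0,0],[0,0,0],[0,0,0]],"turn":[0,0,0,0]}' 0.6 15; python3 - <<'E'
from h import *
np.set_printoptions(precision=4,suppress=True)
o=readout.get_obs();T=toolT(o);print(T,o['force'])
snap('wrist','w14.png')
E
```

```text
time_s: 23.25
tool_pos: [0.4998, -0.2425, 0.047]
tool_rot: [80.0, 87.7, -43.9]
force: [0.8, 0.2, -0.6]
grip_width: 0.049
[[ 0.0295  0.83   -0.557   0.4998]
 [-0.0284 -0.5563 -0.8305 -0.2425]
 [-0.9992  0.0404  0.0071  0.047 ]
 [ 0.      0.      0.      1.    ]] [ 0.8029  0.2076 -0.6276]
```

View pics/w14.png

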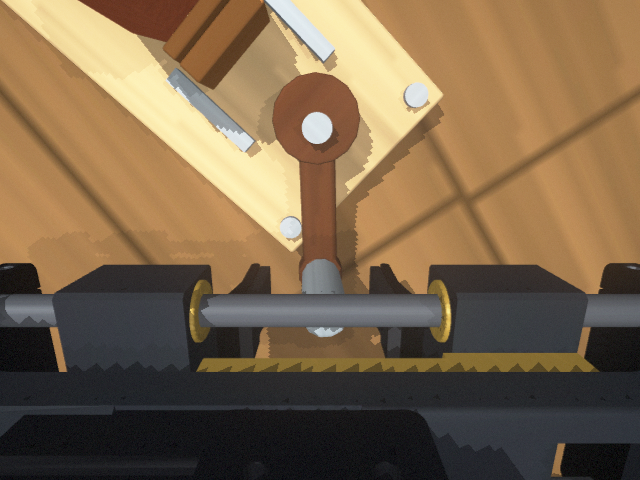

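Knob at (322,330) sits clear of both fingers. Rise straight up, slowly at first, then back off for a check.

```bash
python3 -m pendant '{"xyz":[[0,0,0.012],[0,0,0.015],[0,0,0.02],[0,0,0.03],[0,0,0.04],[0,0,0.04],[0,0,0.02],[0,0,0],[0,0,0]],"turn":[0,0,0,0,0,0,0,0,0]}' 0.6; python3 - <<'E'
from hexfit import *
from ov import overlay
import pickle
o=readout.get_obs();T=toolT(o);print(T,o['force']);im=snap('wrist','w15.png');pickle.dump(o,open('o15.pkl','wb'))
snap('top','t3.png');a=snap('scene','s8.png');cv2.imwrite('pics/s8z.png',cv2.resize(a[150:300,100:290,::-1],None,fx=4,fy=4,interpolation=cv2.INTER_CUBIC))
overlay(im,o,(.5203,-.0895,np.radians(12.7)),None,'ov4.png',crop=(0,300,130,460),s=2.2,q=1.571)
for r in pinpoint('wrist','lever_knob')[:1]: print(c2w('wrist',r['at'],o))
E
```

```text
time_s: 24.42
tool_pos: [0.5002, -0.2417, 0.2383]
tool_rot: [82.1, 87.2, -41.7]
force: [-0.2, -0.0, -0.7]
grip_width: 0.0523
[[ 0.0361  0.8303 -0.5561  0.5002]
 [-0.0322 -0.5552 -0.8311 -0.2417]
 [-0.9988  0.0479  0.0067  0.2383]
 [ 0.      0.      0.      1.    ]] [-0.2292 -0.0015 -0.713 ]
[ 0.4986 -0.2451  0.0629]
```

View pics/ov4.png

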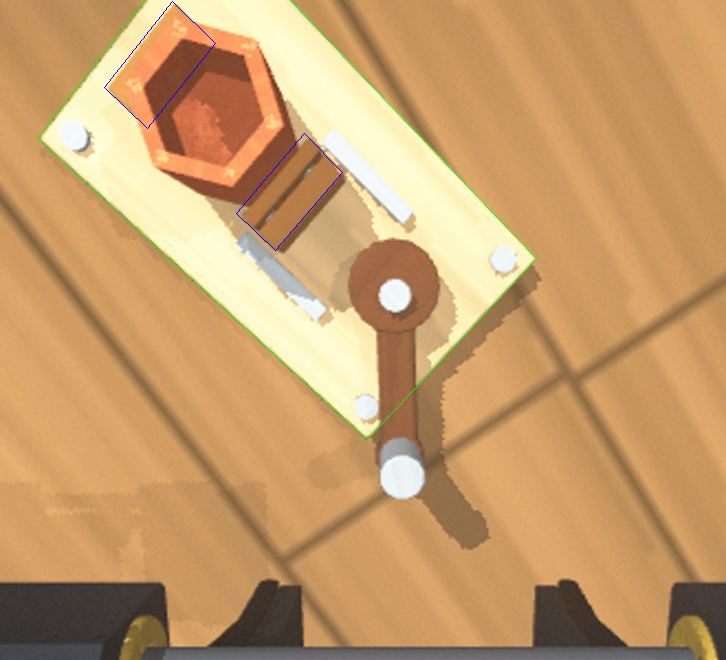

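View pics/s8z.png

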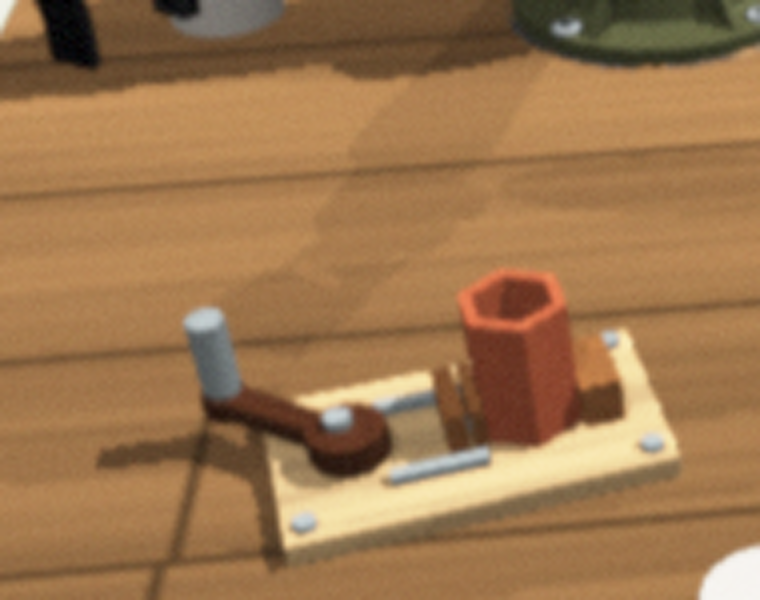

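```bash
python3 - <<'E'
from hexfit import *
import pickle
o=pickle.load(open('o15.pkl','rb'));im=cv2.imread('pics/w15.png')[:,:,::-1].copy()
j=(.5203,-.0895,np.radians(12.7))
def inj(p):
    d=np.array(p)-j[:2];c,s=np.cos(j[2]),np.sin(j[2]);return np.array([c*d[0]+s*d[1],-s*d[0]+c*d[1]])*1000
x,e,n=refine(im,'wrist',o,.090,[.521,-.086,np.radians(12.7)],win=4);print(np.degrees(x[2]),e,n,'lamp jig mm',inj(x[:2]),x[3])
k=inj(ray('wrist',(402/2.2+130-.5,477/2.2-.5),.080,o)[:2]);d=k-[0,-92];print('knob',k,np.hypot(*d),'q',-np.radians(45)-np.arctan2(d[1],d[0]))
im=cv2.imread('pics/t3.png')[:,:,::-1].copy()
x,e,n=refine(im,'top',None,.090,[.519,-.083,np.radians(12.7)],win=2);print(x,np.degrees(x[2]),e,n)
for nme in ['square_center','round_center','jar_center']:
    for r in pinpoint('top',nme)[:1]: print(nme,c2w('top',r['at']))
E
```

```text
16.72687257748958 0.7864686891809505 [25 25 25 25 25 25] lamp jig mm [0.8013 3.4294] 0.026302534498067107
knob [ -52.7159 -145.1411] 74.85282459979805 q 1.5667791850079373
[ 0.5188 -0.0829  0.2228  0.027 ] 12.764095874272273 0.6653469339681102 [25 25 25 25 25 25]
square_center [0.46   0.1978 0.0346]
round_center [0.5268 0.3564 0.0351]
jar_center [0.7438 0.0309 0.0437]
```

View pics/t3.png

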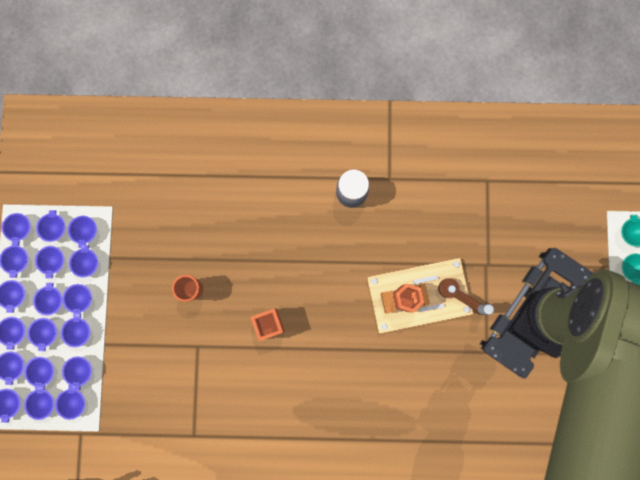

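```bash
python3 -m pendant '{"xyz":[[-0.006,0.025,0],[-0.007,0.035,0],[-0.006,0.025,0],[0,0,0],[0,0,0],[0,0,0]],"turn":[0,0,0,0,0,0]}' 0.6; python3 - <<'E'
from hexfit import *
from ov import overlay
from jigfit import fit
o=readout.get_obs();T=toolT(o);im=snap('wrist','w16.png')
j=(.5203,-.0895,np.radians(12.7))
x,e,n=refine(im,'wrist',o,.090,[.5203,-.086,np.radians(12.7)],win=4);print(x,np.degrees(x[2]),e,n)
overlay(im,o,j,x,'ov5.png',crop=(0,270,130,460),s=2.2,q=1.571,rim=[.09])
E
```

```text
time_s: 25.52
tool_pos: [0.4794, -0.1519, 0.2368]
tool_rot: [81.4, 87.4, -42.4]
force: [0.1, -0.7, -0.4]
grip_width: 0.0517
[ 0.5202 -0.0873  0.2409  0.0252] 13.800835300995876 0.35858035455076964 [25  4 25 24 17 25]
```

View pics/ov5.png

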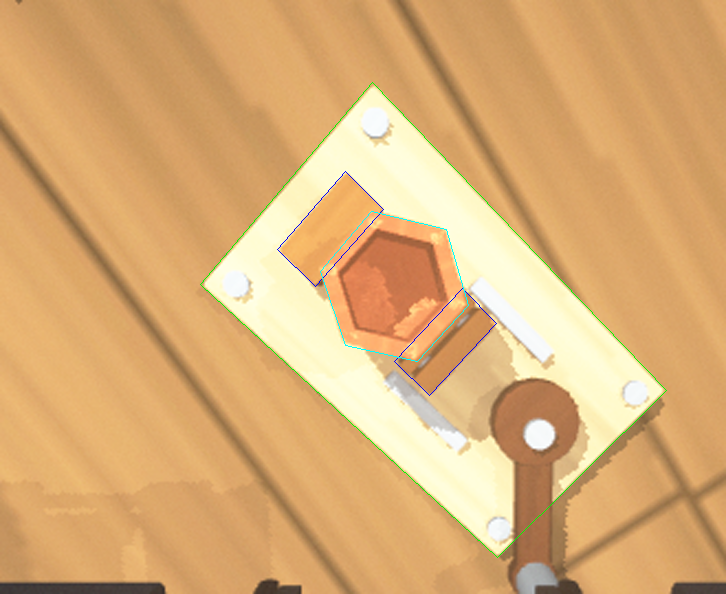

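```bash
python3 - <<'E'
from h import *
print(sign_off(), readout.get_obs()['time_s'])
E
```

```text
the job is handed in; nothing more can be done
the job is handed in; nothing more can be done
```

The hexagonal lamp is clamped upright in the jig with two flats square to the jaws, and I handed the job in after about 25.6 s. I set it on the base with only light contact (about 8 N), let go, swung the lever to its stop and let go of it.

Last checks:
- **Lever:** it measured 1.567 rad in the picture (stop at 1.571). Before I let go, the knob no longer moved when pushed with 9–12 N across the lever.
- **Position:** the first measurement after clamping put the lamp within 1 mm of the middle along the jaws and against the fixed jaw. The closer view from above put it about 2 mm from the gap centre instead of 3.4 mm, using less complete edges.
- **Squareness:** the jig measured 12.7°. The lamp measured 12.8° from the top camera and 13.8° from the closer wrist view. An earlier oblique wrist view gave 16.7°, which I put down to poor edges. In the pictures the flats lie along the jaws.
- **Bystanders:** the square lamp, round lamp and jar measured within about 4 mm of where they started, which is as well as the networks can tell. I never touched them.
- **Robot:** the gripper was open, well above everything and touching nothing at hand-in. It had picked up a tilt of 1–3° along the way; the lamp still stood upright.

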